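Let the sale ball into the lever-lid tally box

ROBOT

A 6-joint arm with a two-finger parallel gripper is mounted at the origin on the work surface. World frame = base frame: x ahead of the robot, y to its left, z up, the work surface at z = 0. Lengths are in m, angles in rad, forces in N, time in s.
With the tool pointing down it reaches from about 0.35 to 0.775 m from the base axis. Payload 5.5 kg.
Tool frame: the origin (TCP) lies on the centre line of the jaws, within the pads' length; the fingertips stand 11 mm ahead of it and the grasp point (between the pads) lies 8 mm behind it (env.nose_length is the distance from the TCP to the fingertips, in m); x points along the fingers, z is the direction in which the jaws open and shut, and the axes are right-handed (so a half turn about x gives the same grasp; the last joint's range is limited). The gripper opens to 85 mm and grips with 20 to 120 N. Pads are 22 mm wide; open, the fingers measure 114 mm over their backs; the gripper's body (76 mm by 85 mm) begins 54 mm behind the grasp point. The pads swing forward as they close: fully open they stand 13 mm farther back than shut.
Start: joints at [1.002, 0.313, 0.046, 1.304, 0, 1.431], TCP at [0.239, 0.523, 0.242] pointing down, gripper open.
Joint ranges: [-2.76, 2.76], [-0.86, 1.69], [-1.03, 1.26], [-2.2, 2.34], [-1.47, 1.5], [-3.14, 3.14]. Speed limits (rad/s): [2.57, 2.57, 3.14, 3.14, 3.14, 3.14].

INTERFACE

Orientations are given as a unit quaternion [w, x, y, z].
In Python, from workcell import env gives the robot as it stands. The module is installed in compiled form; this text tells all that it offers.
- The arm moves only by the tool step_arm, never from a script. Its argument "moves" is a list that holds one entry, the list of rows, each a list of 7 numbers: the turn, a rotation vector about the tool's x, y, z in rad, then the shift along the tool's x, y, z in m, then the opening, from 0 (shut) to 1 (fully open). In form: [[[rx, ry, rz, tx, ty, tz, grip], ...]]. A call has 1 to 12 rows; each row is the pose to reach, as a shift and turn from the pose measured when the call began, along the tool's axes at that moment; what a row does not reach only later rows make up. A row lasts 1/10 s, in which the tool goes at most 50 mm and 8.59 degrees, less where a joint would pass 70% of its speed; a pose out of reach is approached as far as the arm can. A call with a gripper value outside its range is refused whole. The fingers move at their own pace and stop on an object; "force" is the grip in N (left out, the last holds). Time passes only in rows, so rows that repeat a pose let the fingers close. It gives the time, the measured TCP pose, the force and the opening at its end, in the units of the state.
- env.get_state(): the state, without advancing time (a new reading comes with each control period).
- env.read_camera(name): name is "scene" or "side" or "wrist"; returns (picture, depth): 400x640x3 uint8, red, green, blue; 400x640 float32, m along the optical axis (not along the pixel's ray), 0 where there is no reading.
- env.get_calibration(name): a dict with "mtx" (3x3 intrinsics, pixels), "distortion" ([k1, k2, p1, p2, k3] as OpenCV has them; the pictures are not rectified), "camera_from_world" (4x4, takes a point from world to camera coordinates); the wrist camera has in their place "T_tool_cam" (4x4, takes a point from camera to tool coordinates, whose origin is the TCP and whose axes are the tool frame's). Camera axes: x right, y down, z forward; pixel columns grow to the right and rows downward; lengths in m; the calibration is good to about 2 mm. A picture is of the moment at which its call begins: read the wrist's pose just before it. get_calibration takes no time and is no camera call.
- env.hand_in(): hands the job in, once; it reports no verdict.
Trained networks look in the newest picture that a camera, given by its name, has taken for a name from the list of things; names that differ only in an ending like _2 or _b are one class to them, and where a whole thing is asked for, a point or a joint stands for the part that bears it (a point fixed in the world has none). Each returns a list of dicts, best first, with "confidence" (0 to 1); they miss things now and then, are a little off and sometimes report something else, mostly with a low value. They report only what shows in the picture. A call takes as long as a camera call.
- env.boxes_of(camera, thing): "uv" ([column, row] in pixels, amid what is visible of it).
- env.silhouettes(camera, thing): "mask" (400x640 bool, what is visible of it) and "uv" ([column, row] in pixels, amid what is visible of it).
The state is a dict: "clock": time; "joint_pos": joint angles; "qvel": joint speeds; "tau": joint torques, N m; "tcp_pos": TCP position; "orientation": TCP orientation; "wrist_force": force on the tool from outside, world axes, zero at the start; "ft_torque": the same for the moment, N m; "finger_gap": finger opening in m.
Only numpy, scipy, OpenCV 4.12 (cv2) and the standard library are available. Lean on these libraries where they do the work, as an engineer would, in place of code of your own. Each camera call takes 0.05 s, during which the arm holds its last target.

TASK

A sale has been made: with closed fingertips, press the orange lever pad of the tally box all the way down so that its lid lifts, and keep it down until the red ball has rolled off the chute into the box. Then let the lever rise slowly under your fingers, taking about three seconds, so that the lid closes without ever dropping or slamming, and move clear. Do not touch the ball or the lid, and leave everything else on the table where it stands.

Things in the scene. Friction and masses are not known exactly. Their poses are not given: they have to be found in the camera images.
- tally_box: Open-topped pale wooden box, 160 (x) by 150 (y) by 130 mm high, walls 6 mm, fixed. Origin: centre of its underside on the table; -x side is the front, where the lever pad sticks out; z up. A notch 48 mm wide in the +y wall, 76 mm above the table, is fed by a chute with dark teal sides that slopes down to it from +y and ends 205 mm from the origin.
- pad_top (a point): Centre of the upper face of the orange lever pad, 85 mm in front of the box's front wall. z is the pad's upward normal (tilted about 0.2 rad one way when up, the other way when pressed). Up, it is about 165 mm above the table; fully pressed about 104 mm; its path is almost straight down.
- lever (a joint): Angle of the steel lever, rad: 0 up (rest), 0.42 fully pressed at its stop. It turns about a pivot line along the box's y axis at x = -25 mm, z = 126 mm in the box's frame; the pad's top lies about 145 mm from that line.
- lid (a joint): Angle of the lid, rad: 0 shut, about 0.80 open with the lever fully pressed. Hinged along the box's back (+x) top edge, geared to the lever: always 1.9 times the lever's angle. If the lever is let go the lid falls shut in a fraction of a second, a slam; eased shut over two seconds or more it stays gentle.
- lid_panel: The lid's clear panel in a teal frame, 162 by 156 mm, 6 mm thick; origin on the hinge at its back edge; it reaches from there along its -x. Its front edge swings up and back. A teal gate plate hanging from the lid's +y side shuts the notch and holds the ball back until the lid is about half open. Not to be touched.
- lever_pad: The orange lever pad itself, 40 mm (box's x) by 50 mm (box's y), 10 mm thick; origin at the centre of its underside. Pressing it takes about 2 to 8 N; the lid's weight pushes it up again, so it follows the fingers as they rise.
- ball_center (a point): Centre of the loose red ball, 36 mm diameter, 20 g. At the start it rests on the chute against the gate, about 102 mm above the table; when in the box it lies about 26 mm above the table. It rolls in by itself within about a second of the lid opening.
- shaker: Steel salt shaker, 38 mm wide, 76 mm high, standing left of the lever pad. Bystander; origin at the centre of its underside.
- cream_pot: Blue ceramic cup, 60 mm wide, 55 mm high, beside the right wall of the box. Bystander; origin at the centre of its underside.
- wagon: Yellow toy freight wagon, 150 by 42 by 61 mm. Bystander; origin at the centre of its underside.
- candlestick: Brass candlestick, 84 mm wide, 165 mm high. Bystander; origin at the centre of its underside.
- jar: Glass jar with black cap, 70 mm wide, 100 mm high. Bystander; origin at the centre of its underside.
- coaster: Round steel bowl, 110 mm wide, 40 mm high. Bystander; origin at the centre of its underside.
- spoon: Steel spoon lying flat. Bystander; origin under its middle.
- ball: The red ball as a body; it turns as it rolls, so use ball_center for its place.

How it is judged:
By the outcome, as a careful person would: the job done as asked, in the order asked, and still so for the second after the job is handed in, with the robot touching nothing.
It also fails if it takes over 35 s, if anything falls off the work surface, if the arm or the gripper's body presses on something with over 40 N, if the wrist force passes 120 N, or if a joint passes its speed limit or range.

## Working session

There is one attempt and no reset: what is moved stays moved. The work goes in short steps, Python scripts to look and compute and a tool call to move; the robot and the scene stay as the last step left them, time stands still between calls to the robot, and variables do not carry over. Pictures are saved under pics/ and viewed, and the job is handed in when it is done.

Besides the shell and the picture viewer there is one more tool, called after "Emit:" as a command line: name --argument value ..., lists and objects as JSON in quotes. step_arm: Moves the arm, as the interface text tells. Its arguments: {"type":"object","properties":{"moves":{"type":"array","items":{"type":"array","items":{"type":"array","items":{"type":"number"}}}},"force":{"type":"number"}},"required":["moves"]}

```bash
mkdir -p pics
cat > h.py <<'E'
import numpy as np,cv2
from workcell import env
from scipy.spatial.transform import Rotation as R
def q2R(q): return R.from_quat([q[1],q[2],q[3],q[0]]).as_matrix()
def world(cam,uv,d,st=None):
    c=env.get_calibration(cam)
    p=cv2.undistortPoints(np.array(uv,float).reshape(-1,1,2),np.array(c['mtx']),np.array(c['distortion']))[:,0]
    d=np.atleast_1d(d)
    P=np.c_[p*d[:,None],d]
    T=np.linalg.inv(np.array(c['camera_from_world']))
    return P@T[:3,:3].T+T[:3,3]
def save(n,im): cv2.imwrite('pics/'+n,cv2.cvtColor(im,cv2.COLOR_RGB2BGR))
E
python3 - <<'E'
from h import *
s=env.get_state();print(s)
for c in ['scene','side']:
    im,d=env.read_camera(c);save(c+'0.png',im);np.save(c+'d.npy',d);np.save(c+'i.npy',im)
    for t in ['lever_pad','ball','tally_box','shaker','pad_top','lid_panel']:
        r=env.silhouettes(c,t)
        for x in r[:2]:
            m=x['mask'];v,u=np.nonzero(m&(d>0))
            if len(u)<5: print(c,t,x['confidence'],len(u));continue
            W=world(c,np.c_[u,v],d[v,u])
            print(c,t,round(x['confidence'],2),np.round(x['uv']),len(u),np.round(np.median(W,0),3),np.round(np.percentile(W,3,axis=0),3),np.round(np.percentile(W,97,axis=0),3))
E
```

```text
{'clock': 0.0, 'joint_pos': array([ 1.00239761e+00,  3.13986328e-01,  4.49631490e-02,  1.30361139e+00,
       -2.38617827e-05,  1.43121228e+00]), 'qvel': array([ 1.77402298e-04, -3.27724180e-04, -4.21637776e-05, -5.05260569e-04,
        8.47812604e-05,  1.63365915e-04]), 'tau': array([-1.55222642e-03, -4.80629075e+01,  2.98530936e+01,  1.95634807e-02,
       -1.86941038e-04, -2.16166762e-05]), 'tcp_pos': array([0.23881345, 0.52250648, 0.2414104 ]), 'orientation': array([ 0.59434842, -0.38244642,  0.59552211,  0.38188757]), 'wrist_force': array([-0.55054558, -0.72606831,  0.24080012]), 'ft_torque': array([ 0.02118633, -0.00983393, -0.00753657]), 'finger_gap': 0.08541513598774039}
scene lever_pad 0.47 [241. 152.] 182 [ 0.491 -0.2    0.164] [ 0.473 -0.222  0.157] [ 0.508 -0.178  0.17 ]
scene ball 0.49 [281. 206.] 109 [ 0.618 -0.041  0.114] [ 0.603 -0.058  0.102] [ 0.628 -0.027  0.121]
scene tally_box 0.73 [246. 213.] 6388 [ 0.653 -0.12   0.134] [ 0.497 -0.232  0.002] [0.736 0.049 0.159]
scene shaker 0.66 [284. 189.] 206 [ 0.514 -0.068  0.05 ] [ 0.458 -0.092 -0.   ] [ 0.587 -0.053  0.107]
scene shaker 0.45 [153. 192.] 812 [ 0.6   -0.481  0.02 ] [ 0.562 -0.516  0.003] [ 0.657 -0.421  0.042]
scene pad_top 0.47 [240. 152.] 204 [ 0.49  -0.201  0.164] [ 0.47  -0.224  0.156] [ 0.508 -0.178  0.17 ]
scene lid_panel 0.91 [242. 201.] 2316 [ 0.644 -0.138  0.137] [ 0.577 -0.213  0.133] [ 0.707 -0.065  0.141]
side lever_pad 0.53 [328. 246.] 256 [ 0.487 -0.206  0.164] [ 0.468 -0.228  0.001] [ 0.546 -0.059  0.169]
side tally_box 0.73 [370. 239.] 5453 [ 0.628 -0.185  0.134] [ 0.493 -0.237  0.01 ] [0.728 0.04  0.162]
side pad_top 0.61 [273. 145.] 638 [0.45  0.478 0.048] [0.383 0.457 0.006] [0.515 0.513 0.065]
```

View pics/scene0.png

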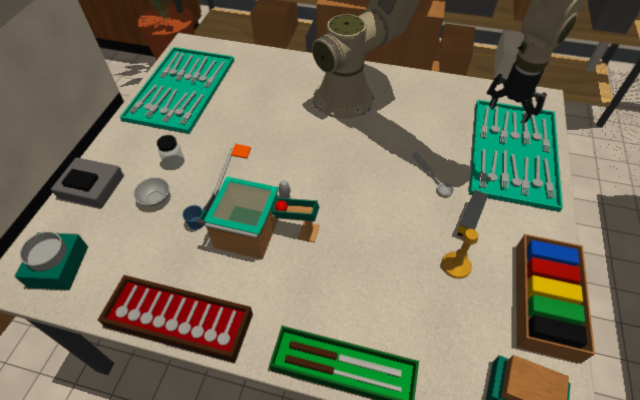

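View pics/side0.png

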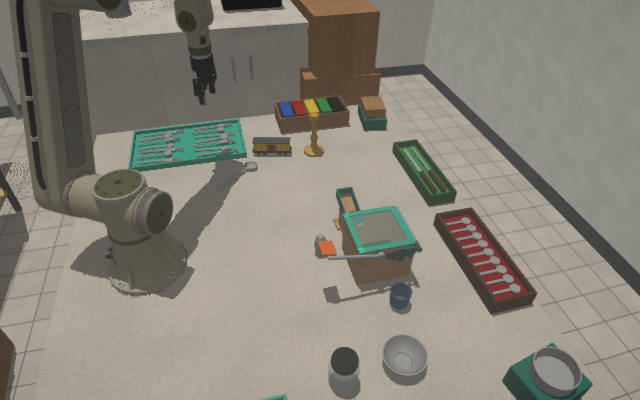

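Run:
```python
from h import *
for c in ['scene','side']:
    im=np.load(c+'i.npy');d=np.load(c+'d.npy')
    v,u=np.nonzero(d>0);W=np.full(d.shape+(3,),np.nan)
    W[v,u]=world(c,np.c_[u,v],d[v,u])
    hsv=cv2.cvtColor(im,cv2.COLOR_RGB2HSV)
    def rep(n,lo,hi,box):
        m=cv2.inRange(hsv,lo,hi)>0
        k=m&(W[...,0]>box[0])&(W[...,0]<box[1])&(W[...,1]>box[2])&(W[...,1]<box[3])&(W[...,2]>box[4])&(W[...,2]<box[5])
        P=W[k]
        if len(P)<4: print(c,n,len(P));return
        r=cv2.minAreaRect((P[:,:2]*1000).astype(np.float32))
        v,u=np.nonzero(k)
        print(c,n,len(P),'uv',u.mean().round(),v.mean().round(),'med',np.median(P,0).round(3),P.min(0).round(3),P.max(0).round(3),'rect',np.round(r[0]),np.round(r[1]),round(r[2],1))
    rep('orange',(5,120,80),(25,255,255),(.4,.6,-.3,-.1,.1,.2))
    rep('red',(0,130,60),(4,255,255),(.4,.8,-.3,.2,.02,.2))
    # box+lid: anything 0.128..0.145 in area
    rep('top',(0,0,0),(180,255,255),(.54,.8,-.26,-.0,.128,.139))
    rep('high',(0,0,0),(180,255,255),(.2,.9,-.5,.2,.145,.5))
    rep('nearpad',(0,0,0),(180,255,255),(.4,.56,-.3,-.04,.01,.15))
```

```text
scene orange 212 uv 241.0 151.0 med [ 0.49  -0.201  0.164] [ 0.468 -0.229  0.152] [ 0.51  -0.176  0.173] rect [ 489. -203.] [53. 41.] 85.0
scene red 105 uv 281.0 206.0 med [ 0.618 -0.041  0.114] [ 0.598 -0.059  0.099] [ 0.631 -0.027  0.123] rect [615. -43.] [32. 32.] 84.9
scene top 2629 uv 239.0 206.0 med [ 0.661 -0.145  0.136] [ 0.555 -0.243  0.128] [ 0.744 -0.06   0.139] rect [ 651. -149.] [181. 186.] 87.8
scene high 276 uv 238.0 153.0 med [ 0.496 -0.209  0.163] [ 0.468 -0.236  0.145] [ 0.566 -0.176  0.173] rect [ 517. -207.] [58. 99.] 87.8
scene nearpad 205 uv 273.0 184.0 med [ 0.517 -0.07   0.062] [ 0.495 -0.237  0.012] [ 0.558 -0.053  0.15 ] rect [ 527. -146.] [ 44. 189.] 6.7
side orange 213 uv 326.0 248.0 med [ 0.486 -0.206  0.165] [ 0.468 -0.229  0.159] [ 0.506 -0.178  0.171] rect [ 487. -204.] [51. 38.] 90.0
side red 3
side top 2341 uv 381.0 232.0 med [ 0.653 -0.158  0.136] [ 0.565 -0.246  0.128] [ 0.744 -0.06   0.139] rect [ 657. -152.] [183. 177.] 87.7
side high 344 uv 331.0 251.0 med [ 0.492 -0.22   0.162] [ 0.467 -0.239  0.145] [ 0.566 -0.178  0.171] rect [ 516. -208.] [98. 61.] 0.7
side nearpad 159 uv 328.0 247.0 med [ 0.502 -0.082  0.071] [ 0.486 -0.239  0.01 ] [ 0.559 -0.064  0.15 ] rect [ 512. -156.] [ 52. 183.] 14.5
```

The orange pad shows at (241,152) in the scene view and (328,246) in the side view. Both give about (0.488, -0.203, 0.165). The ball is at (281,206) against the gate, and the shaker is at about (284,189), well clear of the pad. Next I'll work out the tool axes and the shift.

```bash
cat > plan.py <<'E'
from h import *
s=env.get_state();M=q2R(s['orientation'])
print('t',s['clock'],'tcp',s['tcp_pos'].round(4),'f',s['wrist_force'].round(2),'gap',round(s['finger_gap'],4),'j',s['joint_pos'].round(2))
print(M.round(3))
t=np.array([.488,-.203,.215])
print('shift tool to hover',(M.T@(t-s['tcp_pos'])).round(4), env.nose_length)
E
python3 plan.py
python3 - <<'E'
from h import *
c='scene';im,d=np.load('scenei.npy'),np.load('scened.npy')
v,u=np.nonzero(d>0);W=world(c,np.c_[u,v],d[v,u])
for n,lo,hi in [('candle?',(.4,.2,.1),(.9,.6,.3)),('path',(.2,-.3,.17),(.56,.4,.6))]:
    k=((W>lo)&(W<hi)).all(1);P=W[k];print(n,len(P),np.percentile(P,[2,98],axis=0).round(3) if len(P) else '')
a=im[120:270,170:340];save('crop.png',cv2.resize(a,None,fx=4,fy=4,interpolation=cv2.INTER_CUBIC)[:600])
E
```

```text
t 0.7 tcp [0.2391 0.523  0.2423] f [-0.68  0.07  0.1 ] gap 0.085 j [ 1.    0.31  0.05  1.3  -0.    1.43]
[[ 0.    -0.909  0.416]
 [ 0.     0.416  0.909]
 [-1.    -0.     0.   ]]
shift tool to hover [ 0.0273 -0.5282 -0.5568] 0.011
candle? 252 [[0.604 0.447 0.102]
 [0.634 0.479 0.168]]
path 8 [[ 0.473 -0.209  0.17 ]
 [ 0.483 -0.183  0.172]]
```

View pics/crop.png

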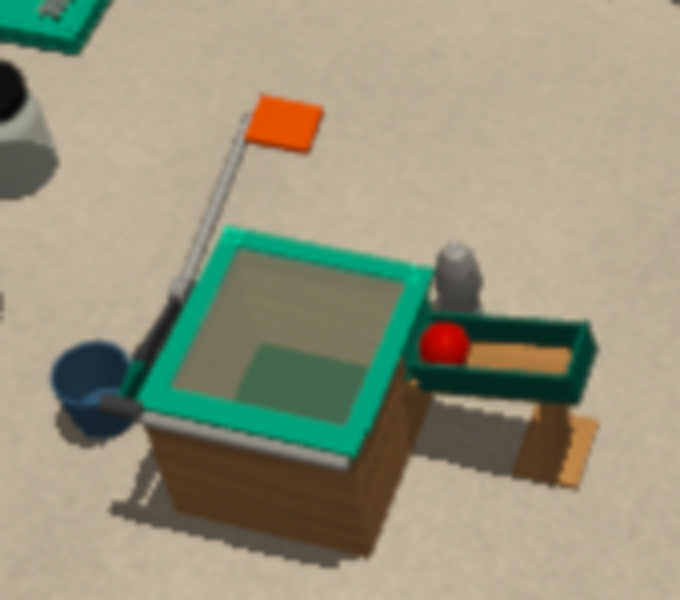

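Emit:
step_arm --moves '[[[0,0,0,0,-0.015,-0.016,0],[0,0,0,0,-0.04,-0.042,0],[0,0,0,0,-0.068,-0.072,0],[0,0,0,0,-0.096,-0.101,0],[0,0,0,0,-0.124,-0.131,0],[0,0,0,0,-0.152,-0.16,0],[0,0,0,0,-0.18,-0.19,0],[0,0,0,0,-0.208,-0.219,0],[0,0,0,0,-0.236,-0.249,0],[0,0,0,0,-0.264,-0.278,0],[0,0,0,0,-0.285,-0.3,0],[0,0,0,0,-0.295,-0.311,0]]]' --force 40

```text
clock: 1.9
tcp_pos: [0.3788, 0.1153, 0.2426]
orientation: [0.596, -0.382, 0.595, 0.381]
wrist_force: [0.0, 0.8, -0.6]
finger_gap: -0.0001
```

```bash
python3 plan.py
```

```text
t 1.9 tcp [0.3788 0.1153 0.2426] f [ 0.03  0.77 -0.58] gap -0.0001 j [ 0.09 -0.04 -0.36  1.24 -0.    0.52]
[[ 0.001 -0.908  0.418]
 [-0.     0.418  0.908]
 [-1.    -0.001  0.   ]]
shift tool to hover [ 0.0278 -0.2323 -0.2435] 0.011
```

Emit:
step_arm --moves '[[[0,0,0,0,-0.012,-0.012,0],[0,0,0,0,-0.035,-0.036,0],[0,0,0,0,-0.063,-0.066,0],[0,0,0,0,-0.091,-0.095,0],[0,0,0,0,-0.119,-0.124,0],[0,0,0,0,-0.147,-0.154,0],[0,0,0,0,-0.175,-0.184,0],[0,0,0,0,-0.203,-0.213,0],[0,0,0,0.005,-0.222,-0.235,0],[0,0,0,0.015,-0.231,-0.245,0],[0,0,0,0.025,-0.231,-0.245,0],[0,0,0,0.028,-0.231,-0.245,0]]]'

```text
clock: 3.1
tcp_pos: [0.4849, -0.2025, 0.2129]
orientation: [0.595, -0.38, 0.596, 0.382]
wrist_force: [0.0, 0.4, 0.0]
finger_gap: -0.0004
```

```bash
python3 plan.py
python3 - <<'E'
from h import *
s=env.get_state()
im,d=env.read_camera('side');save('side1.png',cv2.resize(im[150:320,240:460],None,fx=3,fy=3))
im2,d2=env.read_camera('wrist');save('w1.png',im2)
for c,i,dd in [('scene',)+tuple(env.read_camera('scene')),('side',im,d)]:
    v,u=np.nonzero((cv2.inRange(cv2.cvtColor(i,cv2.COLOR_RGB2HSV),(5,120,80),(25,255,255))>0)&(dd>0))
    W=world(c,np.c_[u,v],dd[v,u]);k=((W>(.4,-.3,.1))&(W<(.6,-.1,.2))).all(1)
    print(c,k.sum(),W[k].min(0),W[k].max(0))
    if c=='scene': save('scene1.png',cv2.resize(i[80:270,160:340],None,fx=3,fy=3))
E
```

```text
t 3.1 tcp [ 0.4849 -0.2025  0.2129] f [0.05 0.37 0.05] gap -0.0004 j [-0.55  0.23 -0.14  1.21  0.   -0.12]
[[-0.002 -0.908  0.418]
 [ 0.002  0.418  0.908]
 [-1.     0.003  0.001]]
shift tool to hover [-0.0021 -0.003   0.0008] 0.011
scene 212 [ 0.46865971 -0.22946682  0.15164934] [ 0.50956123 -0.17549069  0.17194493]
side 212 [ 0.46745756 -0.22996386  0.15540843] [ 0.50386988 -0.17888065  0.1702836 ]
```

View pics/side1.png

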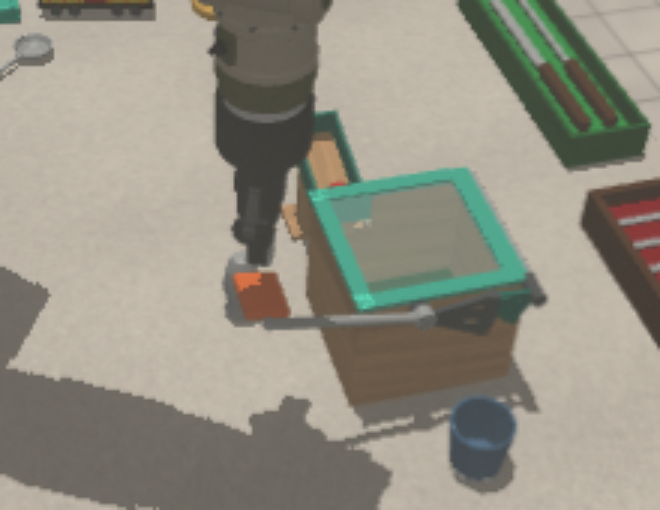

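View pics/scene1.png

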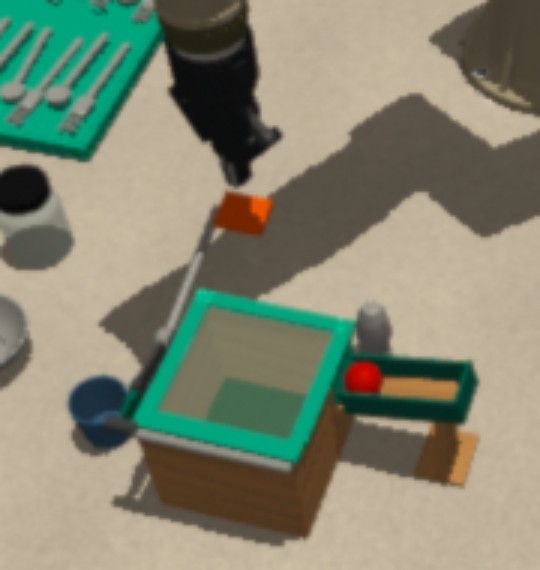

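View pics/w1.png

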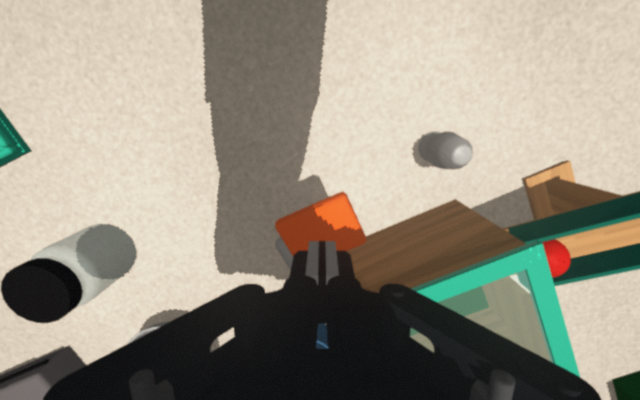

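The closed fingertips are over the pad, which I see below them at (325,225) in the wrist view, and the path is clear. I'll go down until they touch.

Emit:
step_arm --moves '[[[0,0,0,0.01,-0.001,0,0],[0,0,0,0.02,-0.001,0,0],[0,0,0,0.028,-0.001,0,0],[0,0,0,0.033,-0.001,0,0],[0,0,0,0.038,-0.001,0,0],[0,0,0,0.043,-0.001,0,0],[0,0,0,0.046,-0.001,0,0],[0,0,0,0.046,-0.001,0,0]]]'

```text
clock: 4.05
tcp_pos: [0.4862, -0.2028, 0.1686]
orientation: [0.595, -0.382, 0.595, 0.382]
wrist_force: [-2.8, -0.5, 4.2]
finger_gap: -0.0
```

```bash
python3 plan.py
```

```text
t 4.05 tcp [ 0.4862 -0.2028  0.1686] f [-2.84 -0.51  4.25] gap -0.0 j [-0.55  0.26 -0.22  1.1   0.   -0.12]
[[-0.    -0.909  0.417]
 [ 0.     0.417  0.909]
 [-1.     0.     0.   ]]
shift tool to hover [-0.0464 -0.0017  0.0006] 0.011
```

Emit:
step_arm --moves '[[[0,0,0,0.004,0,0,0],[0,0,0,0.009,0,0,0],[0,0,0,0.014,0,0,0],[0,0,0,0.019,0,0,0],[0,0,0,0.024,0,0,0],[0,0,0,0.029,0,0,0],[0,0,0,0.034,0,0,0],[0,0,0,0.039,0,0,0],[0,0,0,0.044,0,0,0],[0,0,0,0.048,0,0,0],[0,0,0,0.05,0,0,0],[0,0,0,0.05,0,0,0]]]'

```text
clock: 5.25
tcp_pos: [0.4869, -0.203, 0.1185]
orientation: [0.595, -0.382, 0.595, 0.382]
wrist_force: [-0.0, -0.5, 3.7]
finger_gap: -0.0
```

```bash
python3 plan.py
```

```text
t 5.25 tcp [ 0.4869 -0.203   0.1185] f [-0.   -0.45  3.73] gap -0.0 j [-0.55  0.29 -0.3   0.98  0.   -0.12]
[[ 0.001 -0.909  0.417]
 [ 0.     0.417  0.909]
 [-1.    -0.001  0.   ]]
shift tool to hover [-0.0965 -0.0011  0.0005] 0.011
```

Tip is at z = 0.1075. I'll press the last few millimetres in small steps until the force shows the stop.

Emit:
step_arm --moves '[[[0,0,0,0.002,0,0,0],[0,0,0,0.004,0,0,0],[0,0,0,0.005,0,0,0]]]'

```text
clock: 5.55
tcp_pos: [0.4873, -0.2031, 0.1164]
orientation: [0.596, -0.383, 0.595, 0.381]
wrist_force: [-8.8, 3.9, 28.7]
finger_gap: -0.0003
```

```bash
python3 plan.py
```

```text
t 5.55 tcp [ 0.4873 -0.2031  0.1164] f [-8.76  3.88 28.68] gap -0.0003 j [-0.55  0.29 -0.3   0.97  0.   -0.12]
[[ 0.003 -0.909  0.417]
 [-0.001  0.417  0.909]
 [-1.    -0.003  0.   ]]
shift tool to hover [-0.0986 -0.0009  0.0004] 0.011
```

The force jumped to 29 N, so the lever is at its stop. I'll ease off slightly, stay down, and watch the ball.

Emit:
step_arm --moves '[[[0,0,0,0.001,0,0,0],[0,0,0,0.001,0,0,0],[0,0,0,0.001,0,0,0],[0,0,0,0.001,0,0,0],[0,0,0,0.001,0,0,0],[0,0,0,0.001,0,0,0],[0,0,0,0.001,0,0,0],[0,0,0,0.001,0,0,0],[0,0,0,0.001,0,0,0],[0,0,0,0.001,0,0,0]]]'

```text
clock: 6.55
tcp_pos: [0.4872, -0.2031, 0.1168]
orientation: [0.596, -0.383, 0.594, 0.381]
wrist_force: [-5.3, 1.0, 13.7]
finger_gap: -0.0
```

```bash
python3 plan.py
python3 - <<'E'
from h import *
for c,sl in [('scene',np.s_[80:270,160:340]),('side',np.s_[150:320,240:460])]:
    im,d=env.read_camera(c);save(c+'2.png',cv2.resize(im[sl],None,fx=3,fy=3))
    for x in env.silhouettes(c,'ball')[:2]:
        v,u=np.nonzero(x['mask']&(d>0))
        print(c,x['confidence'],x['uv'],len(u),np.median(world(c,np.c_[u,v],d[v,u]),0) if len(u) else '')
E
```

```text
t 6.55 tcp [ 0.4872 -0.2031  0.1168] f [-5.29  0.97 13.69] gap -0.0 j [-0.55  0.29 -0.3   0.97  0.   -0.12]
[[ 0.003 -0.909  0.417]
 [-0.002  0.417  0.909]
 [-1.    -0.004 -0.   ]]
shift tool to hover [-0.0982 -0.0011  0.0004] 0.011
```

View pics/scene2.png

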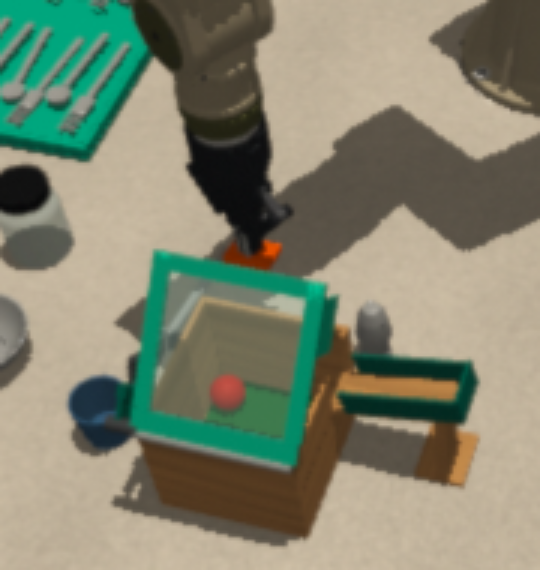

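View pics/side2.png

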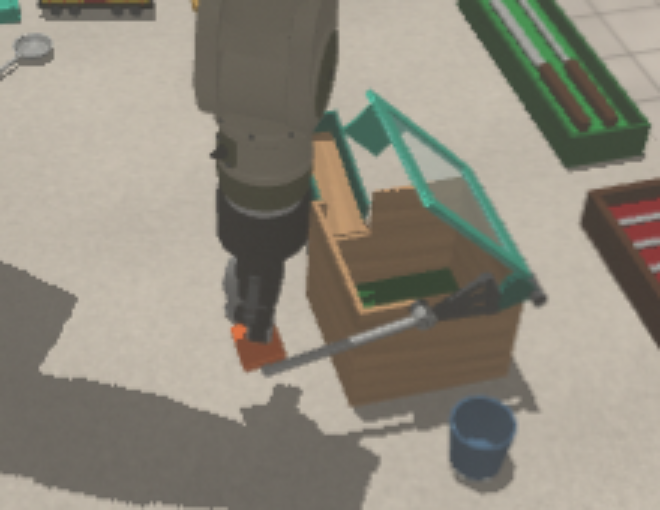

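The ball is inside the box at crop (228,393) in the scene view, seen through the lid, and the chute is empty. The lid is fully open. Now I'll let the lever rise slowly.

Emit:
step_arm --moves '[[[0,0,0,-0.001,0,0,0],[0,0,0,-0.003,0,0,0],[0,0,0,-0.005,0,0,0],[0,0,0,-0.007,0,0,0],[0,0,0,-0.009,0,0,0],[0,0,0,-0.011,0,0,0],[0,0,0,-0.013,0,0,0],[0,0,0,-0.015,0,0,0],[0,0,0,-0.017,0,0,0],[0,0,0,-0.019,0,0,0],[0,0,0,-0.021,0,0,0],[0,0,0,-0.023,0,0,0]]]'

```text
clock: 7.95
tcp_pos: [0.4872, -0.203, 0.1401]
orientation: [0.596, -0.383, 0.594, 0.381]
wrist_force: [-2.5, 0.7, 4.3]
finger_gap: 0.0002
```

Emit:
step_arm --moves '[[[0,0,0,-0.002,0,0,0],[0,0,0,-0.004,0,0,0],[0,0,0,-0.006,0,0,0],[0,0,0,-0.008,0,0,0],[0,0,0,-0.01,0,0,0],[0,0,0,-0.012,0,0,0],[0,0,0,-0.014,0,0,0],[0,0,0,-0.016,0,0,0],[0,0,0,-0.018,0,0,0],[0,0,0,-0.02,0,0,0],[0,0,0,-0.022,0,0,0]]]'

```text
clock: 9.05
tcp_pos: [0.4876, -0.2033, 0.1625]
orientation: [0.596, -0.383, 0.594, 0.38]
wrist_force: [2.9, -0.2, 4.0]
finger_gap: 0.0002
```

```bash
python3 plan.py
```

```text
t 9.05 tcp [ 0.4876 -0.2033  0.1625] f [ 2.94 -0.17  4.04] gap 0.0002 j [-0.55  0.26 -0.23  1.08  0.   -0.12]
[[ 0.005 -0.909  0.417]
 [-0.002  0.417  0.909]
 [-1.    -0.005 -0.   ]]
shift tool to hover [-0.0525 -0.0006  0.0004] 0.011
```

Emit:
step_arm --moves '[[[0,0,0,-0.002,0,0,0],[0,0,0,-0.004,0,0,0],[0,0,0,-0.006,0,0,0],[0,0,0,-0.0075,0,0,0],[0,0,0,-0.009,0,0,0],[0,0,0,-0.0105,0,0,0],[0,0,0,-0.012,0,0,0],[0,0,0,-0.0135,0,0,0],[0,0,0,-0.015,0,0,0],[0,0,0,-0.0165,0,0,0],[0,0,0,-0.018,0,0,0],[0,0,0,-0.02,0,0,0]]]'

```text
clock: 10.25
tcp_pos: [0.4865, -0.2028, 0.1818]
orientation: [0.596, -0.383, 0.595, 0.381]
wrist_force: [0.1, -0.5, -0.2]
finger_gap: -0.0004
```

```bash
python3 plan.py
```

```text
t 10.25 tcp [ 0.4865 -0.2028  0.1818] f [ 0.13 -0.52 -0.23] gap -0.0004 j [-0.55  0.25 -0.2   1.13 -0.   -0.12]
[[ 0.002 -0.909  0.417]
 [-0.001  0.417  0.909]
 [-1.    -0.003 -0.   ]]
shift tool to hover [-0.0332 -0.0016  0.0005] 0.011
```

The contact force is zero with the tips at 0.171, so the lever is back up at rest. Moving clear, straight up.

Emit:
step_arm --moves '[[[0,0,0,-0.005,0,0,0],[0,0,0,-0.015,0,0,0],[0,0,0,-0.03,0,0,0],[0,0,0,-0.045,0,0,0],[0,0,0,-0.06,0,0,0],[0,0,0,-0.075,0,0,0],[0,0,0,-0.09,0,0,0],[0,0,0,-0.1,0,0,0],[0,0,0,-0.105,0,0,0],[0,0,0,-0.105,0,0,0]]]'

```text
clock: 11.25
tcp_pos: [0.4865, -0.2028, 0.2875]
orientation: [0.596, -0.383, 0.595, 0.381]
wrist_force: [0.8, -0.6, -0.6]
finger_gap: -0.0001
```

```bash
python3 plan.py
python3 - <<'E'
from h import *
for c,sl in [('scene',np.s_[80:270,160:340]),('side',np.s_[150:320,240:460])]:
    im,d=env.read_camera(c);save(c+'3.png',cv2.resize(im[sl],None,fx=3,fy=3));save(c+'3f.png',im)
    v,u=np.nonzero((cv2.inRange(cv2.cvtColor(im,cv2.COLOR_RGB2HSV),(5,120,80),(25,255,255))>0)&(d>0))
    W=world(c,np.c_[u,v],d[v,u]);k=((W>(.4,-.3,.05))&(W<(.6,-.1,.2))).all(1)
    print(c,k.sum(),np.median(W[k],0).round(3))
E
```

```text
t 11.25 tcp [ 0.4865 -0.2028  0.2875] f [ 0.75 -0.6  -0.55] gap -0.0001 j [-0.55  0.21  0.02  1.38 -0.   -0.12]
[[ 0.003 -0.909  0.417]
 [-0.002  0.417  0.909]
 [-1.    -0.004 -0.001]]
shift tool to hover [ 0.0725 -0.0012  0.0005] 0.011
scene 213 [ 0.49  -0.201  0.164]
side 207 [ 0.485 -0.206  0.165]
```

View pics/scene3.png

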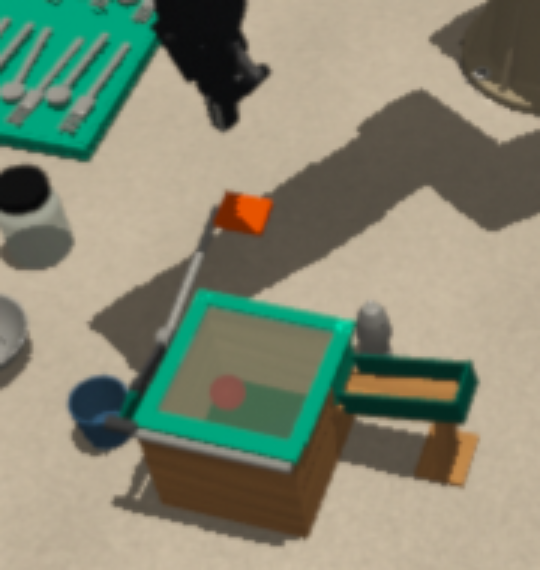

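View pics/side3.png

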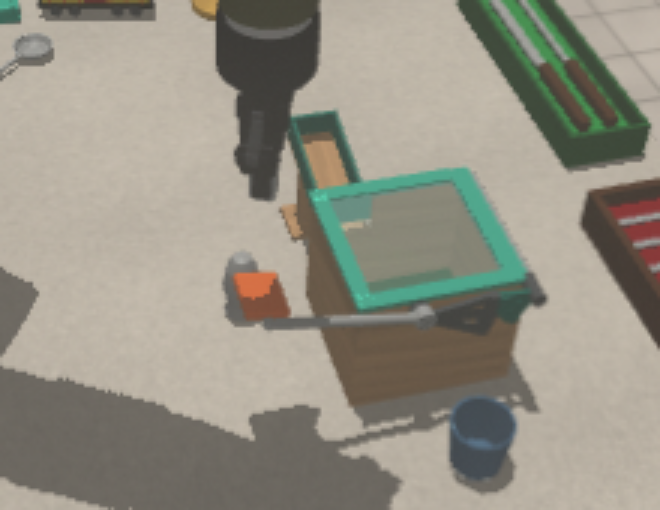

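The lid is shut, the ball is in the box at crop (228,393), the lever is up, and the shaker and cup haven't moved. I'm handing in.

```bash
python3 -c "
from workcell import env
print(env.hand_in())"
```

```text
the job is handed in; nothing more can be done
None
```

The sale is rung up: the red ball is in the tally box, the lid is shut, and the job was handed in at about 11.4 s.

- **Press:** I pushed the orange pad down with closed fingertips until the force rose to about 29 N at the lever's stop. I held it there for over a second, until the pictures showed the ball in the box and the chute empty.
- **Release:** I let the lever rise at about 15–20 mm/s over roughly 3.5 s. The lid's push on the fingers was still about 4 N at each reading, and zero once the lever was back at rest.
- **Last checks:** The pad is back at its starting height of 0.164–0.165 m. The lid looks shut in both camera views, and the ball shows through it. The shaker, cream pot and other things in the cropped views look unmoved. The gripper is about 11 cm above the pad, touching nothing.
- **Not confirmed:** The ball detector found nothing while the lid was open, so "ball in the box" rests on the pictures. I did not measure the lid's closing speed directly or check the bystanders outside the cropped views; the arm did not go near those after the first move.

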